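# Lock a violin plate in its cradle and hold a thickness probe on the red dot

## Robot

A 6-joint arm with a two-finger parallel gripper is mounted at the origin on the work surface. World frame = base frame: x ahead of the robot, y to its left, z up, the work surface at z = 0. Lengths are in m, angles in rad, forces in N, time in s.
With the tool pointing down it reaches from about 0.35 to 0.775 m from the base axis. Payload 7.3 kg.
Tool frame: the origin (TCP) lies midway between the tips of the shut fingers; the grasp point (between the pads) lies 19 mm behind it; z points along the fingers, y is the line along which they close (so a half turn about z gives the same grasp; the last joint's range is limited). The gripper opens to 92 mm and grips with 3 to 60 N. Pads are 19 mm wide; open, the fingers measure 130 mm over their backs; the gripper's body (75 mm by 190 mm) begins 47 mm behind the grasp point.
Start: joints at [-1.292, 0.342, 1.524, -0, 1.275, -0.146], TCP at [0.216, -0.478, 0.227] pointing down, gripper open.
Joint ranges: [-2.53, 2.53], [-0.77, 2.02], [0.04, 2.7], [-1, 4.14], [0.28, 2.66], [-3.11, 3.11]. Speed limits (rad/s): [2.57, 2.57, 3.14, 3.14, 3.14, 3.14].

## Interface

Orientations are given as [roll, pitch, yaw] about the fixed x, y, z axes, in that order (R = Rz(yaw) Ry(pitch) Rx(roll)).
In Python, from cell import monitor, vision, workorder gives the robot as it stands.
- The arm moves only by the tool move_arm, never from a script. Its argument "rows" is a list of rows, each a list of 5 numbers: the shift along the world's x, y, z in mm, then the turn about the world's z in rad, then the closure, from -1 (fully open) to 1 (shut). A call has 1 to 12 rows; each row shifts and turns the commanded pose from where the row before left it; what a row does not reach is not made up. A row lasts 1/10 s, in which the tool goes at most 50 mm and 8.59 degrees, less where a joint would pass 70% of its speed; a pose out of reach is approached as far as the arm can. A call is refused whole if a number of a shift passes 50 or a number of a turn 0.15, either way. A call with a gripper value outside its range is refused whole. The fingers move at their own pace and stop on an object; "newtons" is the grip in N (left out, the last holds). Time passes only in rows, so rows that do not move let the fingers close. It gives the time, the measured TCP pose, the force, the opening and the grip force at its end, in the units of the state.
- monitor.observe(): the state, without advancing time (a new reading comes with each control period).
- vision.read_camera(name): name is "scene" or "top" or "wrist"; returns the picture (480x640x3 uint8, red, green, blue); there is no depth.
- vision.get_calibration(name): a dict with "K" (3x3 intrinsics, pixels), "k1" (the pictures are not rectified: a ray, as slopes to the right and down, at radius r is drawn at 1 + k1 r^2 times it, then the intrinsics apply), "T" (4x4, takes a point from camera to world coordinates); the wrist camera has in their place "mount" (4x4, takes a point from camera to tool coordinates, whose origin is the TCP and whose axes are the flange's). Camera axes: x right, y up, looking along -z (the intrinsics and any distortion apply to the point x, -y, -z); pixel columns grow to the right and rows downward; lengths in m; the calibration is good to about 2 mm. A picture is of the moment at which its call begins: read the wrist's pose just before it. get_calibration takes no time and is no camera call.
- workorder.hand_in(): hands the job in; it is judged then, once.
The state is a dict: "time": time; "qpos": joint angles; "qvel": joint speeds; "joint_efforts": joint torques, N m; "tool_pos": TCP position; "tool_rot": TCP orientation; "contact_force": force on the tool from outside, world axes, zero at the start; "torque": the same for the moment, N m; "opening": finger opening in m; "grip_force": force on a finger pad.
Only numpy, scipy, OpenCV 4.12 (cv2) and the standard library are available. Lean on these libraries where they do the work, as an engineer would, in place of code of your own. Each camera call takes 0.05 s, during which the arm holds its last target. There are 200 camera calls.

## Task

The violin plate lies on its sloped carving cradle: first turn the orange clamp knob clockwise until it clicks past its detent and stays over, then let go of it. Then lift the yellow thickness probe out of its stand and hold its sprung tip on the red dot, square to the sloping face of the plate, pressing gently so that the tip is pushed in about half way and never jammed. Finish like that, still gripping the probe and holding it pressed on the red dot, and leave the two gouges and the finger plane where they are.

Things in the scene. Friction and masses are not known exactly. Their poses are not given: they have to be found in the camera images.
- knob_grip (a point): Middle of the orange bar of the clamp knob, on its vertical turning axis, 72 mm above the bench, at the height to grip. The bar is 50 long (this point's x axis), 16 wide (y), 30 tall: top 13 mm above this point, underside 17 below. It stands at the cradle's front edge on a black disc 44 mm across.
- knob (a joint): Angle of the clamp knob: 0 open, grows clockwise seen from above, stop at 1.2 rad. A cam spring of up to 0.13 N m turns it back until the detent at 0.8 rad; past it the knob snaps on to the stop by itself and stays. One grasp can make the whole turn. The steel jaw moves 5 mm to the plate meanwhile.
- plate: Violin back, pale wood, 350 x 204, 16 thick, fixed on the cradle (board 290 x 360, turned alike). Origin in the middle of its upper face, 75 mm above the bench; z is the face's outward normal, y runs along its dark centre line (broad lobe -y, narrow +y). The face slopes 18 degrees (0.314 rad): lowest at the knob's side (-x, towards the robot), and z leans that way.
- spot_red: Red dot, 20 mm across and flat, stuck on the plate's centre line in one of its two lobes. Origin at its centre, on the face; its z axis is vertical, not the face's normal.
- spot_blue: Blue dot, the same, in the other lobe: not the one to probe.
- stand: Dark wooden block 70 x 70 x 55 tall, fixed, with a 25 mm hole straight down through its middle in which the probe hangs upright. Origin at the centre of its underside.
- probe: Thickness probe, 117 long, about 160 g, hanging upright in the stand. Origin on its axis at the resting tip (10 mm above the bench at first), z up to the handle. From the tip: sprung pin 12 across to 18, stem 20 across to 45, collar 36 across to 51 (rests on the stand), yellow square handle 26 x 26 (sides along x, y) to 111, black cap to 117. Lift it 50 mm to clear the stand.
- probe_grip (a point): Point on the probe's axis in the middle of the yellow handle, 82 mm above the tip: where to grip. Same axes as the probe.
- probe_tip (a point): Centre of the tip of the probe's sprung pin, 12 mm across. Same axes as the probe.
- plunger (a joint): How far the tip is pushed into the probe: 0 out, 0.010 m fully in. Spring: 1 N to start, about 4.5 N half way, 8 N fully in.
- gouge_a: Loose carving gouge, 235 long, 34 tall, lying along x; origin under its ferrule. Leave alone.
- gouge_b: Second gouge, the same with a broader blade. Leave alone.
- plane: Small brass finger plane, 75 x 32 x 45 tall; origin at the centre of its underside. Leave alone.
Mind the look-alikes: they are no part of the job. Leave any turquoise look-alike of the probe alone.

How it is judged:
On the way, in this order (a step that is already met when the one before it is completed fails the run):
1. the clamp knob has clicked past its detent to its stop and is let go, the probe still in its stand (value of joint knob above 1.05 rad and contact force between the fingers and cradle below 0.2 N and distance of probe from where it was at the start of the episode below 0.02 m), for 0.2 s.
2. the probe is lifted clear of its stand by the gripper (height (world z) of probe_tip above 0.058 m and contact force between the fingers and probe above 1 N and contact force between probe and stand below 0.1 N), for 0.1 s.
At the end, for the whole second after the job is handed in: Knob over 1.05 rad; gripped probe at rest, tip within 10 mm of the red dot's centre, axis within 8 degrees of the plate's normal, pressing 1.5 to 9 N with its tip in 2 to 8.5 mm; arm and gripper off the cradle; gouges and plane moved under 30 mm (value of joint knob above 1.05 rad and distance between probe_tip and spot_red below 0.01 m and angle between the z axis of probe and the z axis of plate, either way round below 0.14 rad and contact force between probe and plate between 1.5 and 9 N and value of joint plunger between 0.002 and 0.0085 m and contact force between the fingers and probe above 1 N and linear speed of probe below 0.01 m/s and contact force between each of the arm, the fingers and cradle below 0.5 N and distance of each of gouge_a, gouge_b, plane from where it was at the start of the episode below 0.03 m); the arm keeps its last pose, push and grip.
It fails at once if the probe is jammed onto the plate with more than 20 N (contact force between probe and plate above 20 N).
It fails at once if a gouge or the plane is moved more than 30 mm (distance of any of gouge_a, gouge_b, plane from where it was at the start of the episode above 0.03 m).
It also fails if it takes over 56 s, if anything falls off the work surface, if the arm or the gripper's body presses on something with over 40 N, if the wrist force passes 120 N, or if a joint passes its speed limit or range.

## Working session

There is one attempt and no reset: what is moved stays moved. The work goes in short steps, Python scripts to look and compute and a tool call to move; the robot and the scene stay as the last step left them, time stands still between calls to the robot, and variables do not carry over. Pictures are saved under pics/ and viewed, at most 10 in all, crops included, and the job is handed in when it is done.

Besides the shell and the picture viewer there is one more tool, called after ">>>" by a JSON object that holds its "api" and its "payload". move_arm: Moves the arm, as the interface text tells. Its arguments: {"type":"object","properties":{"rows":{"type":"array","items":{"type":"array","items":{"type":"number"}}},"newtons":{"type":"number"}},"required":["rows"]}

```bash
mkdir -p pics; ls
cat > h.py <<'E'
import numpy as np, cv2
from cell import monitor, vision, workorder
from scipy.spatial.transform import Rotation as R
def cam(n):
    c=vision.get_calibration(n); K=np.array(c["K"])
    if "T" in c: T=np.array(c["T"])
    else:
        s=monitor.observe(); W=np.eye(4); W[:3,3]=s["tool_pos"]; W[:3,:3]=R.from_euler("xyz",s["tool_rot"]).as_matrix(); T=W@np.array(c["mount"])
    return K,c["k1"],T
def ray(C,u,v):
    K,k1,T=C
    d=cv2.undistortPoints(np.array([[[u,v]]],float),K,np.array([k1,0,0,0.]))[0,0]
    return T[:3,3],T[:3,:3]@np.array([d[0],-d[1],-1.])
def onz(C,u,v,z):
    o,d=ray(C,u,v); return o+d*(z-o[2])/d[2]
def proj(C,P):
    K,k1,T=C; p=T[:3,:3].T@(np.array(P)-T[:3,3]); x=p[0]/-p[2]; y=-p[1]/-p[2]; f=1+k1*(x*x+y*y)
    return K[0,0]*x*f+K[0,2],K[1,1]*y*f+K[1,2]
def shot(n,f):
    C=cam(n); im=np.array(vision.read_camera(n)); cv2.imwrite("pics/"+f,im[:,:,::-1]); return C,im
E
python3 - <<'E'
from h import *
for n in("scene","top"):
    C,im=shot(n,n+".png"); print(n,C)
print(monitor.observe())
print(vision.get_calibration("wrist"))
E
```

```text
pics
scene (array([[614.90473064,   0.        , 326.64165323],
       [  0.        , 614.90473064, 246.91270071],
       [  0.        ,   0.        ,   1.        ]]), -0.1038212361002139, array([[-0.68392312, -0.3817397 ,  0.62171052,  1.51535361],
       [ 0.72950541, -0.36768379,  0.57674127,  0.94228803],
       [ 0.00842784,  0.84798788,  0.52994861,  0.96640285],
       [ 0.        ,  0.        ,  0.        ,  1.        ]]))
top (array([[464.14757697,   0.        , 321.71699751],
       [  0.        , 464.14757697, 241.71005589],
       [  0.        ,   0.        ,   1.        ]]), 0.03976875219253737, array([[ 0.01250032,  0.99206236, -0.125124  ,  0.36613187],
       [-0.99990441,  0.0116625 , -0.00742623, -0.02450276],
       [-0.00590803,  0.12520487,  0.99211332,  1.29037669],
       [ 0.        ,  0.        ,  0.        ,  1.        ]]))
{'time': 0.1, 'qpos': array([-1.29201461e+00,  3.42644620e-01,  1.52487699e+00,  2.92980328e-05,
        1.27540303e+00, -1.45956932e-01]), 'qvel': array([-0.00254028, -0.00054393, -0.00123334, -0.0003764 , -0.00121457,
       -0.00049302]
[... 295 characters left out ...]
0.38256742,  0.46137917, -0.32285617]), 'torque': array([-3.33815278e-02,  3.94335992e-03, -9.83866792e-05]), 'grip_force': 0.0, 'opening': 0.09171926018232159}
{'K': array([[359.45431934,   0.        , 322.65827532],
       [  0.        , 359.45431934, 237.71699452],
       [  0.        ,   0.        ,   1.        ]]), 'k1': -0.06489771019818379, 'mount': array([[-3.17338102e-04,  9.52280693e-01,  3.05223493e-01,
         8.37387521e-02],
       [ 9.99999680e-01,  7.80522292e-05,  7.96171904e-04,
        -1.56615738e-04],
       [ 7.34355758e-04,  3.05223648e-01, -9.52280413e-01,
        -1.58892608e-01],
       [ 0.00000000e+00,  0.00000000e+00,  0.00000000e+00,
         1.00000000e+00]])}
```

View pics/top.png

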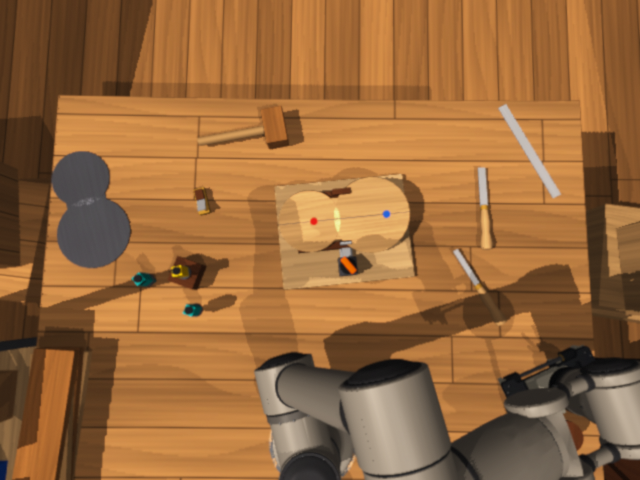

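View pics/scene.png

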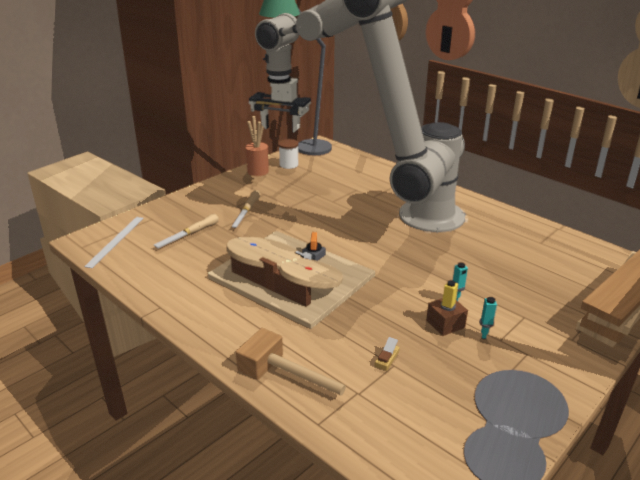

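The top view shows the red dot at (314,221), blue at (386,214), knob at (347,265) and yellow probe at (180,271), with turquoise look-alikes at (144,280) and (193,310). The scene view agrees: knob (314,243), probe (450,294).

```bash
cat >> h.py <<'E'
def blobs(im,lo,hi,amin=8,box=None):
    h=cv2.cvtColor(im,cv2.COLOR_RGB2HSV); m=cv2.inRange(h,np.array(lo),np.array(hi))
    if box: k=np.zeros_like(m); k[box[1]:box[3],box[0]:box[2]]=1; m*=k
    n,l,s,c=cv2.connectedComponentsWithStats(m)
    return [(s[i,4],c[i].round(1),s[i,:4].tolist(),m*(l==i)) for i in range(1,n) if s[i,4]>=amin]
E
python3 - <<'E'
from h import *
S={}
for n in("scene","top"):
    im=cv2.imread("pics/"+n+".png")[:,:,::-1].copy(); C=cam(n); S[n]=C
    for nm,lo,hi in (("red",(0,190,120),(4,255,255)),("red2",(172,150,120),(180,255,255)),("blue",(105,150,80),(125,255,255)),("orange",(5,220,180),(14,255,255)),("yellow",(22,180,100),(30,255,255)),("turq",(85,150,60),(98,255,255))):
        for a,c,b,m in blobs(im,lo,hi): print(n,nm,a,c,b)
for nm,(u,v),z in (("red",(314,221),.075),("blue",(386,214),.075),("knob",(347,265),.085),("probe",(180,271),.124),("stand",(190,272),.055)): print(nm,onz(S["top"],u,v,z))
E
```

```text
scene turq 171 [459.5 275.9] [454, 266, 12, 22]
scene turq 228 [488.1 312.5] [482, 300, 14, 24]
scene turq 38 [484.3 331.9] [482, 328, 6, 10]
top red 28 [313.5 220.8] [311, 218, 6, 6]
top blue 25 [386.  213.6] [384, 211, 5, 6]
top orange 104 [348. 265.] [341, 258, 15, 16]
top yellow 66 [178.8 272.3] [172, 265, 14, 12]
top turq 55 [140.5 279.5] [135, 273, 11, 13]
top turq 21 [146.7 282.6] [143, 280, 8, 6]
top turq 65 [193.2 310.2] [187, 305, 12, 11]
red [0.57457512 0.00576943 0.075     ]
blue [ 0.59556043 -0.18512463  0.075     ]
knob [ 0.45790174 -0.08196894  0.085     ]
probe [0.43502311 0.33869423 0.124     ]
stand [0.43672638 0.3336154  0.055     ]
```

>>> {"api": "move_arm", "payload": {"rows": [[24,40,2,0.04,0],[24,40,2,0.04,0],[24,40,2,0.04,0],[24,40,2,0.04,0],[24,40,2,0.04,0],[24,40,2,0.04,0],[24,40,2,0.04,0],[24,40,2,0.04,0],[24,40,2,0.04,0],[24,36,2,0.02,0],[0,0,0,0,0],[0,0,0,0,0]]}}

```text
time: 1.3
tool_pos: [0.4564, -0.0815, 0.2463]
tool_rot: [-3.141, 0.001, 0.807]
contact_force: [-0.6, 0.2, 0.5]
opening: 0.0461
grip_force: 0.0
```

Run:
```python
from h import *
C,im=shot("wrist","w1.png"); s=monitor.observe(); print(s["tool_pos"],s["tool_rot"],s["opening"],s["qpos"])
for nm,lo,hi,z in (("red",(0,190,120),(4,255,255),.075),("blue",(105,150,80),(125,255,255),.075),("orange",(5,200,150),(14,255,255),.085)):
    for a,c,b,m in blobs(im,lo,hi,30): print(nm,a,c,b,onz(C,*c,z))
```

```text
[ 0.45602178 -0.08232119  0.24633848] [-3.14087791e+00  8.31483678e-04  8.05531536e-01] 0.046084534383731814 [-3.43899518e-01  2.12983178e-01  1.64820456e+00 -4.86658106e-04
  1.28139726e+00  4.21504682e-01]
red 412 [354.7  44.8] [344, 33, 22, 24] [0.57751467 0.00669901 0.075     ]
blue 269 [509.5 192.7] [500, 185, 20, 17] [ 0.59916073 -0.18690952  0.075     ]
orange 164 [333.2 204.8] [321, 188, 21, 51] [ 0.4717455  -0.07886532  0.085     ]
```

View pics/w1.png

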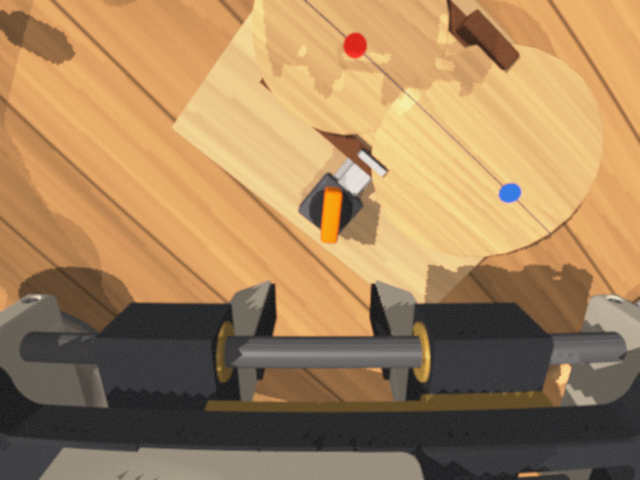

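Wrist view: knob bar about (331,187)-(331,242) on its black disc, almost along the tool's x axis; red dot (355,45), blue (510,193).

Run:
```python
from h import *
im=cv2.imread("pics/w1.png")[:,:,::-1].copy(); C=cam("wrist")
h=cv2.cvtColor(im,cv2.COLOR_RGB2HSV)
print(h[180:248:4,331].tolist())
print(h[220,314:348:2].tolist())
for lo,hi in (((5,200,100),(20,255,255)),((5,180,240),(20,255,255))):
  for a,c,b,m in blobs(im,lo,hi,60,(280,160,380,260)):
    r=cv2.minAreaRect(cv2.findNonZero(m)); p=np.array([onz(C,*q,.085)[:2] for q in cv2.boxPoints(r)])
    print(a,c,b,r,p.round(4).tolist(),"mean",p.mean(0),[np.linalg.norm(p[i]-p[i-1]).round(4) for i in range(4)])
```

```text
[[30, 3, 90], [30, 3, 99], [12, 212, 170], [15, 239, 244], [19, 230, 247], [19, 236, 247], [20, 243, 247], [19, 246, 247], [19, 225, 247], [19, 243, 247], [19, 246, 247], [19, 246, 247], [19, 244, 247], [18, 246, 247], [18, 235, 247], [19, 243, 247], [17, 115, 237]]
[[15, 26, 59], [21, 31, 58], [8, 18, 57], [3, 71, 72], [13, 223, 233], [19, 228, 247], [19, 237, 247], [19, 247, 247], [19, 246, 247], [19, 243, 247], [19, 246, 247], [18, 231, 247], [14, 247, 225], [9, 155, 89], [15, 13, 40], [12, 27, 48], [30, 7, 35]]
929 [330.9 214.1] [321, 188, 22, 55] ((330.876220703125, 214.73760986328125), (18.20918083190918, 54.030521392822266), 5.710593223571777) [[0.4383, -0.0956], [0.477, -0.0625], [0.4876, -0.0749], [0.4493, -0.1087]] mean [ 0.46304901 -0.08542932] [np.float64(0.0171), np.float64(0.051), np.float64(0.0163), np.float64(0.0511)]
765 [330.2 216.7] [321, 192, 20, 51] ((330.1158752441406, 216.95733642578125), (15.46041488647461, 50.46721267700195), 6.34019136428833) [[0.4383, -0.0963], [0.4749, -0.0656], [0.4838, -0.0763], [0.4475, -0.1075]] mean [ 0.46114767 -0.08641832] [np.float64(0.0145), np.float64(0.0478), np.float64(0.0139), np.float64(0.0479)]
```

>>> {"api": "move_arm", "payload": {"rows": [[5,-4,-40,-0.1,0],[0,0,-40,0,0],[0,0,-40,0,0],[0,0,-30,0,0],[0,0,-20,0,0],[0,0,-10,0,0],[0,0,-8,0,0],[0,0,0,0,0]]}}

```text
time: 2.15
tool_pos: [0.4611, -0.0869, 0.0585]
tool_rot: [-3.141, 0.0, 0.704]
contact_force: [-1.1, 0.4, -0.2]
opening: 0.046
grip_force: 0.0
```

>>> {"api": "move_arm", "payload": {"rows": [[0,0,0,0,0.6],[0,0,0,0,1],[0,0,0,0,1],[0,0,0,0,1],[0,0,0,0,1]], "newtons": 25}}

```text
time: 2.65
tool_pos: [0.4619, -0.0867, 0.0592]
tool_rot: [3.14, -0.0, 0.705]
contact_force: [0.8, -1.8, 1.4]
opening: 0.0161
grip_force: 25.0
```

Gripped (16.1 mm). Turn clockwise.

>>> {"api": "move_arm", "payload": {"rows": [[0,0,0,-0.1,1],[0,0,0,-0.1,1],[0,0,0,-0.1,1],[0,0,0,-0.1,1],[0,0,0,-0.1,1],[0,0,0,-0.1,1],[0,0,0,-0.1,1],[0,0,0,-0.1,1],[0,0,0,-0.1,1],[0,0,0,-0.1,1],[0,0,0,-0.1,1],[0,0,0,-0.08,1]]}}

```text
time: 3.85
tool_pos: [0.4619, -0.0873, 0.0592]
tool_rot: [3.141, -0.002, -0.479]
contact_force: [-1.5, -5.8, 2.5]
opening: 0.0159
grip_force: 25.0
```

>>> {"api": "move_arm", "payload": {"rows": [[0,0,0,0,1],[0,0,0,0,0.5],[0,0,0,0,0],[0,0,0,0,0],[0,0,20,0,0],[0,0,40,0,0],[0,0,50,0,0],[0,0,50,0,0],[0,0,30,0,0],[0,0,0,0,0],[0,0,0,0,0]]}}

```text
time: 4.95
tool_pos: [0.4613, -0.0861, 0.2488]
tool_rot: [-3.142, -0.001, -0.475]
contact_force: [-0.5, 0.1, -1.3]
opening: 0.046
grip_force: 0.0
```

Run:
```python
from h import *
C,im=shot("wrist","w2.png"); s=monitor.observe(); print(s["tool_pos"],s["tool_rot"],s["opening"],s["qpos"])
for a,c,b,m in blobs(im,(5,180,240),(20,255,255),200):
    r=cv2.minAreaRect(cv2.findNonZero(m)); p=np.array([onz(C,*q,.085)[:2] for q in cv2.boxPoints(r)]); e=[p[i]-p[i-1] for i in range(4)]; L=max(e,key=np.linalg.norm)
    print(a,c,b,p.mean(0),np.linalg.norm(L),np.arctan(L[1]/L[0]))
for nm,lo,hi in (("red",(0,190,120),(4,255,255)),("blue",(105,150,80),(125,255,255))):
    for a,c,b,m in blobs(im,lo,hi,60): print(nm,a,c,b,onz(C,*c,.075))
```

```text
[ 0.4607845  -0.08599768  0.24777477] [ 3.14139536e+00  1.75870491e-03 -4.75010534e-01] 0.04581628952165464 [-3.48249047e-01  2.22253090e-01  1.63195567e+00  2.77199293e-05
  1.28915343e+00  1.69754991e+00]
726 [323.4 215.6] [316, 191, 16, 50] [ 0.46210918 -0.08658535] 0.0467059555734552 -0.468338910750615
red 311 [174.9 150.2] [165, 141, 21, 19] [0.57741821 0.00690668 0.075     ]
blue 399 [355.1  17.7] [345, 6, 21, 24] [ 0.59920316 -0.18657183  0.075     ]
```

Knob now at about 1.17 rad and released. Moving to view the probe.

>>> {"api": "move_arm", "payload": {"rows": [[-2,45,5,0.06,0],[-2,45,5,0.06,0],[-2,45,5,0.06,0],[-2,45,5,0.06,0],[-3,45,5,0.06,0],[-3,45,5,0.06,0],[-3,45,0,0.06,0],[-3,45,0,0.06,0],[-3,45,0,0.06,0],[-3,20,0,0.04,0],[0,0,0,0,0],[0,0,0,0,0]]}}

```text
time: 6.2
tool_pos: [0.4348, 0.3383, 0.2769]
tool_rot: [3.14, 0.003, 0.105]
contact_force: [-0.5, -0.7, 0.3]
opening: 0.0459
grip_force: 0.0
```

Run:
```python
from h import *
C,im=shot("wrist","w3.png"); s=monitor.observe(); print(s["tool_pos"],s["tool_rot"],s["opening"],s["qpos"])
for nm,lo,hi,z in (("yel",(22,180,100),(32,255,255),.121),("turq",(80,150,60),(100,255,255),.11)):
    for a,c,b,m in blobs(im,lo,hi,60): print(nm,a,c,b,onz(C,*c,z),cv2.minAreaRect(cv2.findNonZero(m)))
```

```text
[0.43511741 0.33779077 0.2773892 ] [3.13997923e+00 2.40185758e-03 1.03944907e-01] 0.04610918939941511 [ 5.21282508e-01  3.58696357e-01  1.35859884e+00 -5.06622675e-04
  1.42714715e+00  1.98820523e+00]
yel 647 [312.3 205.4] [297, 189, 31, 40] [0.44626393 0.34912473 0.121     ] ((311.79656982421875, 208.54139709472656), (38.40420150756836, 29.126123428344727), 86.633544921875)
turq 697 [218.1 211.5] [190, 195, 48, 43] [0.42892199 0.436255   0.11      ] ((214.17074584960938, 214.96343994140625), (26.081018447875977, 42.79161071777344), 51.34019470214844)
turq 759 [334.8 291.3] [321, 273, 30, 42] [0.35860934 0.31834147 0.11      ] ((335.5, 293.5), (41.0, 29.0), 90.0)
```

View pics/w3.png

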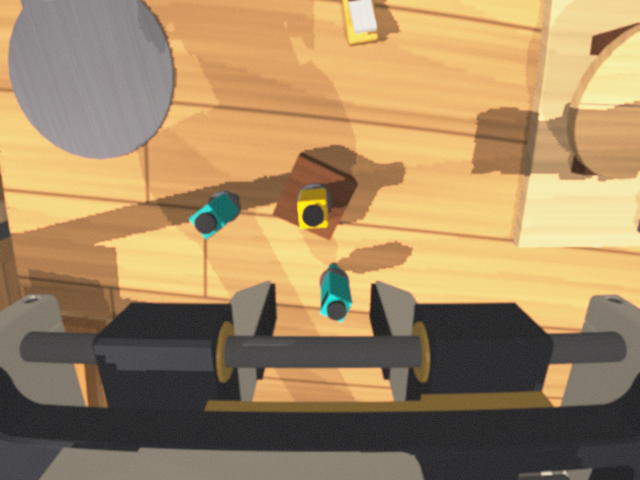

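Wrist view: yellow probe, cap at about (313,215), stand corners (301,153),(357,182),(331,239),(274,213), turquoise look-alikes at (214,215) and (335,293). I need the handle's yaw, so I'll enlarge it.

Run:
```python
from h import *
im=cv2.imread("pics/w3.png"); C=cam("wrist")
cv2.imwrite("pics/c3.png",cv2.resize(im[140:250,260:370],None,fx=5,fy=5,interpolation=cv2.INTER_NEAREST))
print("cap",onz(C,313,215,.127)); q=[(301,153),(357,182),(331,239),(274,213)]
p=np.array([onz(C,*a,.055)[:2] for a in q]); print(p,p.mean(0),[np.linalg.norm(p[i]-p[i-1]) for i in range(4)])
```

```text
cap [0.43939379 0.34718622 0.127     ]
[[0.48578288 0.36594133]
 [0.46178777 0.30410729]
 [0.39555416 0.32457686]
 [0.41881852 0.38974453]] [0.44048583 0.3460925 ] [np.float64(0.07106910369051515), np.float64(0.06632657511606908), np.float64(0.06932456193026026), np.float64(0.06919577477121845)]
```

View pics/c3.png

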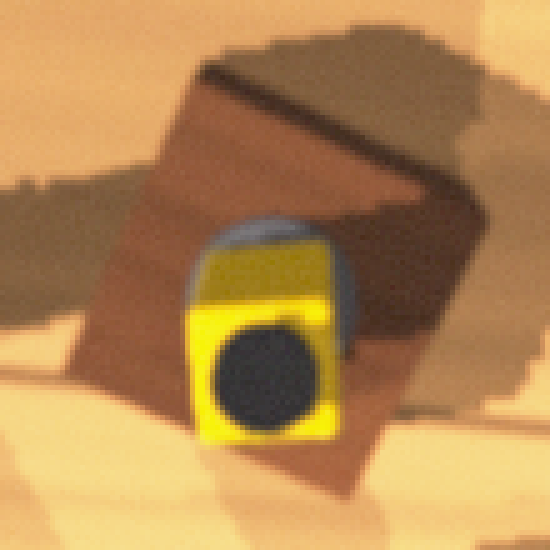

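The crop shows the yellow top face with corners near (187,308),(328,298),(340,437),(202,445), rotated slightly from the tool axes.

Run:
```python
from h import *
C=cam("wrist")
q=[(187,308),(328,298),(340,437),(202,445)]
p=np.array([onz(C,260+a/5-.5,140+b/5-.5,.121)[:2] for a,b in q]); print(p,p.mean(0))
for i in range(4):
    e=p[i]-p[i-1]; print(np.linalg.norm(e),(np.arctan2(e[1],e[0])+np.pi/4)%(np.pi/2)-np.pi/4)
```

```text
[[0.44910958 0.36270464]
 [0.45350135 0.33785676]
 [0.428083   0.33295863]
 [0.42397225 0.35788308]] [0.43866654 0.34785078]
0.025595563486094444 0.18950720381481523
0.025233015472502153 0.17493935225173307
0.025885984649953776 0.19036696931131392
0.02526116482294193 0.1634567880718194
```

>>> {"api": "move_arm", "payload": {"rows": [[4,10,0,0.076,0],[0,0,-40,0,0],[0,0,-40,0,0],[0,0,-40,0,0],[0,0,-30,0,0],[0,0,-20,0,0],[0,0,-15,0,0],[0,0,-10,0,0],[0,0,-6,0,0],[0,0,0,0,0]]}}

```text
time: 7.25
tool_pos: [0.4394, 0.348, 0.0774]
tool_rot: [3.141, 0.001, 0.18]
contact_force: [0.3, 0.2, -0.4]
opening: 0.0461
grip_force: 0.0
```

>>> {"api": "move_arm", "payload": {"rows": [[0,0,0,0,0.3],[0,0,0,0,0.6],[0,0,0,0,1],[0,0,0,0,1],[0,0,0,0,1]], "newtons": 6}}

```text
time: 7.75
tool_pos: [0.4397, 0.3488, 0.0784]
tool_rot: [-3.141, -0.001, 0.181]
contact_force: [-0.1, -2.2, 4.2]
opening: 0.0257
grip_force: 6.0
```

>>> {"api": "move_arm", "payload": {"rows": [[0,0,5,0,1],[0,0,10,0,1],[0,0,10,0,1],[0,0,8,0,1],[0,0,5,0,1],[0,0,0,0,1],[0,0,0,0,1]]}}

```text
time: 8.45
tool_pos: [0.4393, 0.3486, 0.1157]
tool_rot: [3.141, 0.0, 0.181]
contact_force: [-0.0, -0.2, -1.6]
opening: 0.0258
grip_force: 6.0
```

Run:
```python
from h import *
C,im=shot("scene","s2.png"); s=monitor.observe(); print(s["tool_pos"],s["contact_force"],s["opening"],s["grip_force"])
cv2.imwrite("pics/cs2.png",cv2.resize(im[200:360,370:530,::-1],None,fx=3.7,fy=3.7,interpolation=cv2.INTER_CUBIC))
```

```text
[0.43914939 0.34847439 0.1154269 ] [ 1.03801533 -0.92101196 -1.64411732] 0.025416614784105222 5.999734103679657
```

View pics/cs2.png

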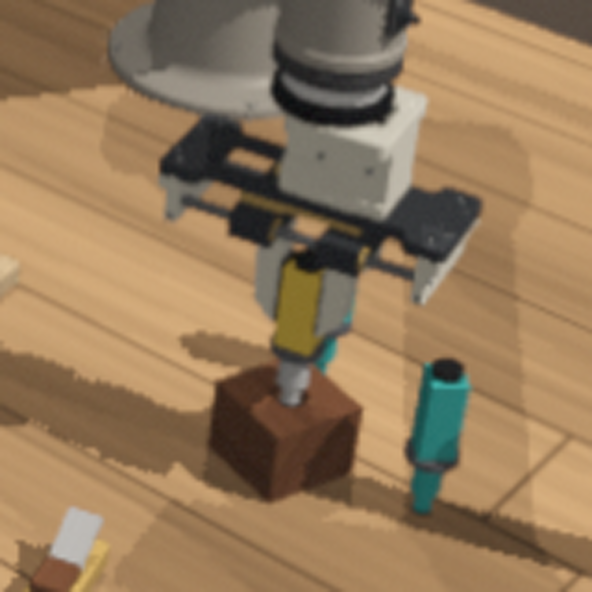

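The probe hangs straight in the fingers with its pin just inside the stand's hole. Now I pivot it between the pads, using the hole's rim.

>>> {"api": "move_arm", "payload": {"rows": [[-4,-0.7,0,0,1],[-4,-0.7,0,0,1],[-4,-0.7,0,0,1],[-4,-0.7,0,0,1],[0,0,0,0,1]]}}

```text
time: 9.0
tool_pos: [0.4227, 0.3458, 0.1158]
tool_rot: [3.141, 0.0, 0.181]
contact_force: [-0.3, -1.1, -1.6]
opening: 0.0262
grip_force: 6.0
```

>>> {"api": "move_arm", "payload": {"rows": [[-4,-0.7,0,0,1],[-4,-0.7,0,0,1],[-4,-0.7,0,0,1],[-4,-0.7,0,0,1],[0,0,0,0,1],[0,0,0,0,1]]}}

```text
time: 9.6
tool_pos: [0.407, 0.343, 0.1157]
tool_rot: [3.141, 0.001, 0.181]
contact_force: [-0.5, -0.7, -1.8]
opening: 0.0261
grip_force: 6.0
```

Run:
```python
from h import *
C,im=shot("scene","s3.png"); C2,im2=shot("wrist","w4.png"); s=monitor.observe(); print(s["tool_pos"],s["contact_force"],s["opening"],s["grip_force"])
a=cv2.resize(im[240:340,390:490,::-1],(400,400),interpolation=cv2.INTER_CUBIC)
b=cv2.resize(im2[200:360,240:400,::-1],(400,400),interpolation=cv2.INTER_CUBIC)
cv2.imwrite("pics/cs3.png",np.hstack([a,b]))
```

```text
[0.40724672 0.34302971 0.11567911] [-0.07160264 -0.03357384 -2.43764886] 0.025903538990789867 5.999901071190834
```

View pics/cs3.png

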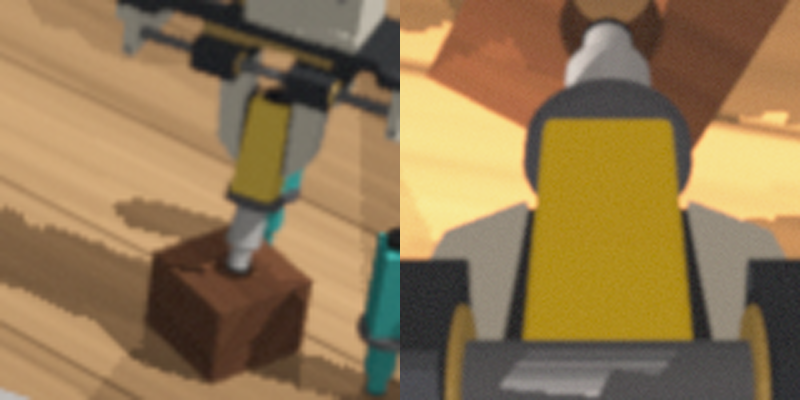

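The tilt works: the scene crop shows the probe leaning back with its pin in the hole, and the wrist crop shows the handle's lower front edge at about row 248. I'll compute the tilt from that edge.

```bash
cat >> h.py <<'E'
def tilt(im,C,g=87):
    """tilt from row of handle's lower front edge in the wrist view"""
    from scipy.optimize import brentq
    h=cv2.cvtColor(im,cv2.COLOR_RGB2HSV); w=[]
    for u in range(304,338,4):
        col=(h[225:300,u,1]>120)&(h[225:300,u,0]>18); w.append(225+np.argmax(col)-.0)
    v=np.median(w); s=monitor.observe(); Rt=R.from_euler("xyz",s["tool_rot"]).as_matrix(); p0=np.array(s["tool_pos"])
    def P(t,a,x): # a along axis from tip, x toward tool +x
        d=g-a; return p0+Rt@np.array([d*np.sin(t)+x*np.cos(t),0,-19+d*np.cos(t)-x*np.sin(t)])/1000
    f=lambda t:proj(C,P(t,51,13))[1]-v
    t=brentq(f,-.3,.7); return t,v,P(t,0,0)
E
python3 - <<'E'
from h import *
C=cam("wrist"); im=cv2.imread("pics/w4.png")[:,:,::-1].copy()
t,v,p=tilt(im,C); print(t,np.degrees(t),v,p)
for q in ((0),): print(proj(C,p))
E
```

```text
0.3489571712258187 19.993773142063425 247.0 [0.43648208 0.3483625  0.05290882]
(np.float64(323.4538217233031), np.float64(211.920006398499))
```

>>> {"api": "move_arm", "payload": {"rows": [[0,0,0,0,1],[0,0,0,0,1],[3,0.5,3,0,1],[2,0.3,5,0,1],[0,0,10,0,1],[0,0,20,0,1],[0,0,30,0,1],[0,0,30,0,1],[0,0,0,0,1],[0,0,0,0,1]], "newtons": 30}}

```text
time: 10.7
tool_pos: [0.4125, 0.3439, 0.2145]
tool_rot: [-3.141, -0.001, 0.181]
contact_force: [-0.7, -1.0, -2.2]
opening: 0.0259
grip_force: 30.0
```

Run:
```python
from h import *
C,im=shot("wrist","w5.png"); s=monitor.observe(); print(s["tool_pos"],s["tool_rot"],s["contact_force"],s["opening"],s["grip_force"])
t,v,p=tilt(im,C); print(t,v,p,proj(C,p))
cv2.imwrite("pics/c5.png",cv2.resize(im[160:340,220:420,::-1],None,fx=4,fy=3.3,interpolation=cv2.INTER_CUBIC))
```

```text
[0.41196994 0.34355568 0.2133187 ] [3.14116921e+00 8.17839976e-04 1.80768970e-01] [-0.01853381  0.64893047 -2.52249365] 0.02582566806410251 29.999781847000122
0.3584989032185549 247.0 [0.44195263 0.34900855 0.15082482] (np.float64(323.9634280734023), np.float64(211.51017114967894))
```

View pics/c5.png

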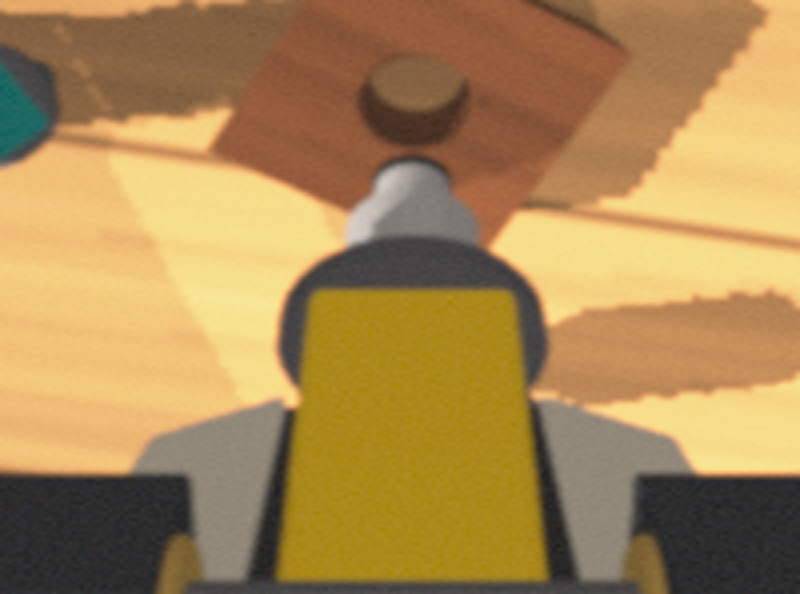

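Crop: the pin's far tip edge is at about (323,208) full-frame and the probe is clear of the stand. I'll fit tilt and grip height from the tip edge and handle edge together.

```bash
cat >> h.py <<'E'
def PP(t,g,a,x):
    s=monitor.observe(); Rt=R.from_euler("xyz",s["tool_rot"]).as_matrix(); d=g-a
    return np.array(s["tool_pos"])+Rt@np.array([d*np.sin(t)+x*np.cos(t),0,-19+d*np.cos(t)-x*np.sin(t)])/1000
E
python3 - <<'E'
from h import *
from scipy.optimize import brentq,fsolve
C=cam("wrist")
for vt in (207,208,209):
  for g in (85,87,89): print(vt,g,brentq(lambda t:proj(C,PP(t,g,0,6))[1]-vt,-.2,.8))
  for vh in (247.,248):
    r=fsolve(lambda q:[proj(C,PP(q[0],q[1],0,6))[1]-vt,proj(C,PP(q[0],q[1],51,13))[1]-vh],[.33,87]); print(vt,vh,r,PP(*r,0,0))
E
```

```text
207 85 0.3365926350729904
207 87 0.32155377333971863
207 89 0.3073671739206588
207 247.0 [ 0.31289702 88.2067557 ] [0.4386317  0.34840054 0.14837257]
207 248 [ 0.32077894 87.10631261] [0.43894116 0.34845764 0.14963323]
208 85 0.32759940167230706
208 87 0.3127745650892301
208 89 0.2987856157410662
208 247.0 [ 0.30127314 88.63596017] [0.43779505 0.34824732 0.14765347]
208 248 [ 0.309162   87.50564389] [0.43811373 0.34830612 0.14894005]
209 85 0.31862526745722397
209 87 0.30401195229653755
209 89 0.29021850853873626
209 247.0 [ 0.28963632 89.08694447] [0.43695056 0.34809267 0.14692164]
209 248 [ 0.29753387 87.92519095] [0.43727897 0.34815325 0.14823568]
```

>>> {"api": "move_arm", "payload": {"rows": [[7,-20,0,-0.007,1],[14,-35,0,-0.007,1],[14,-35,0,-0.007,1],[14,-35,0,-0.008,1],[14,-35,0,-0.008,1],[14,-35,0,-0.008,1],[14,-35,0,-0.008,1],[14,-35,0,-0.008,1],[14,-35,0,-0.008,1],[9,-26,0,0,1],[5,-15,0,0,1],[0,0,0,0,1]]}}

```text
time: 11.95
tool_pos: [0.5453, 0.0014, 0.2124]
tool_rot: [-3.141, 0.002, 0.109]
contact_force: [-0.8, 0.3, -2.2]
opening: 0.0259
grip_force: 30.0
```

>>> {"api": "move_arm", "payload": {"rows": [[0,0,-15,0,1],[0,0,-15,0,1],[0,0,-12,0,1],[0,0,-8,0,1],[0,0,-4,0,1],[0,0,0,0,1],[0,0,0,0,1]]}}

```text
time: 12.65
tool_pos: [0.5457, 0.003, 0.1602]
tool_rot: [3.141, -0.001, 0.112]
contact_force: [-0.6, 0.4, -1.8]
opening: 0.0263
grip_force: 30.0
```

Run:
```python
from h import *
C,im=shot("wrist","w6.png"); s=monitor.observe(); print(s["tool_pos"],s["tool_rot"],s["contact_force"],s["opening"])
p=PP(.31,87.5,0,0); print(p,proj(C,p))
for a,c,b,m in blobs(im,(0,180,110),(5,255,255),20): print(a,c,b,onz(C,*c,.075))
for a,c,b,m in blobs(im,(105,150,80),(125,255,255),20): print("blue",a,c,b,onz(C,*c,.075))
cv2.imwrite("pics/c6.png",cv2.resize(im[120:320,210:430,::-1],None,fx=3.5,fy=3,interpolation=cv2.INTER_CUBIC))
```

```text
[0.54576028 0.00288559 0.16032678] [ 3.14124889e+00 -1.08544145e-03  1.11839037e-01] [-0.05229764 -0.17925116 -1.95284323] 0.026029279822524315
[0.57235799 0.00585046 0.09602661] (np.float64(323.69734071460044), np.float64(215.87491611907637))
443 [323.7 200.3] [310, 190, 28, 22] [0.57807    0.00643802 0.075     ]
blue 412 [594.3 203. ] [582, 193, 26, 22] [ 0.59892146 -0.18738415  0.075     ]
```

View pics/c6.png

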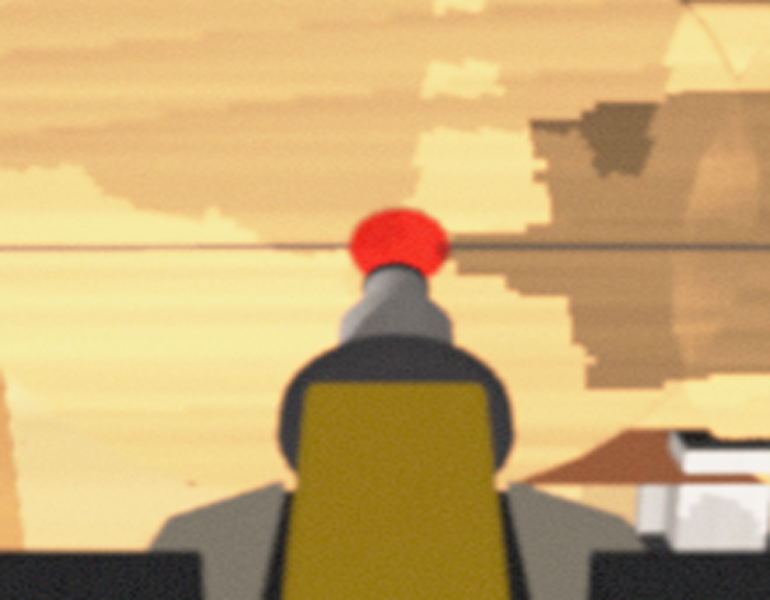

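The crop shows the red dot centred at about (324,201.5) on the centre line, with the pin tip laterally aligned. I advance along the normal.

>>> {"api": "move_arm", "payload": {"rows": [[1,0.2,-5,0,1],[1,0.2,-5,0,1],[1,0.2,-4,0,1],[0.5,0.1,-2,0,1],[0.3,0,-1,0,1],[0.3,0,-1,0,1],[0,0,0,0,1],[0,0,0,0,1]]}}

```text
time: 13.5
tool_pos: [0.5496, 0.0035, 0.1418]
tool_rot: [3.141, -0.0, 0.112]
contact_force: [0.3, -0.3, -2.5]
opening: 0.0256
grip_force: 30.0
```

>>> {"api": "move_arm", "payload": {"rows": [[0.3,0,-1,0,1],[0.3,0,-1,0,1],[0,0,0,0,1],[0,0,0,0,1]]}}

```text
time: 13.9
tool_pos: [0.5502, 0.0035, 0.14]
tool_rot: [3.141, -0.0, 0.112]
contact_force: [0.4, -0.3, -0.0]
opening: 0.0259
grip_force: 30.0
```

>>> {"api": "move_arm", "payload": {"rows": [[0.3,0,-1,0,1],[0,0,0,0,1],[0,0,0,0,1]]}}

```text
time: 14.2
tool_pos: [0.5505, 0.0036, 0.1389]
tool_rot: [3.141, -0.0, 0.112]
contact_force: [-1.0, 1.3, 1.0]
opening: 0.0257
grip_force: 30.0
```

>>> {"api": "move_arm", "payload": {"rows": [[0.3,0,-1,0,1],[0,0,0,0,1],[0,0,0,0,1]]}}

```text
time: 14.5
tool_pos: [0.5509, 0.0036, 0.1379]
tool_rot: [3.142, -0.0, 0.112]
contact_force: [-0.3, -0.0, 2.2]
opening: 0.0258
grip_force: 30.0
```

>>> {"api": "move_arm", "payload": {"rows": [[0.3,0,-1,0,1],[0,0,0,0,1],[0,0,0,0,1]]}}

```text
time: 14.8
tool_pos: [0.5511, 0.0036, 0.1369]
tool_rot: [3.142, -0.0, 0.112]
contact_force: [0.3, 0.0, 2.8]
opening: 0.0259
grip_force: 30.0
```

Run:
```python
from h import *
F=[]
for i in range(6):
    C,im=shot("wrist","w7.png"); s=monitor.observe(); F.append(s["contact_force"])
print(np.mean(F,0),np.std(F,0),s["tool_pos"],s["opening"])
p=PP(.31,87.5,0,0); print(p,proj(C,p))
for a,c,b,m in blobs(im,(0,180,110),(5,255,255),20): print(a,c,b)
cv2.imwrite("pics/c7.png",cv2.resize(im[120:320,210:430,::-1],None,fx=3.5,fy=3,interpolation=cv2.INTER_CUBIC))
```

```text
[0.53278416 1.3991539  2.59181379] [0.50271702 0.63624867 0.55001064] [0.55109645 0.00360043 0.13682807] 0.025896420164004234
[0.57764083 0.00657641 0.07250638] (np.float64(323.5156915661141), np.float64(215.97230856470716))
208 [324.6 211.8] [309, 206, 31, 17]
```

View pics/c7.png

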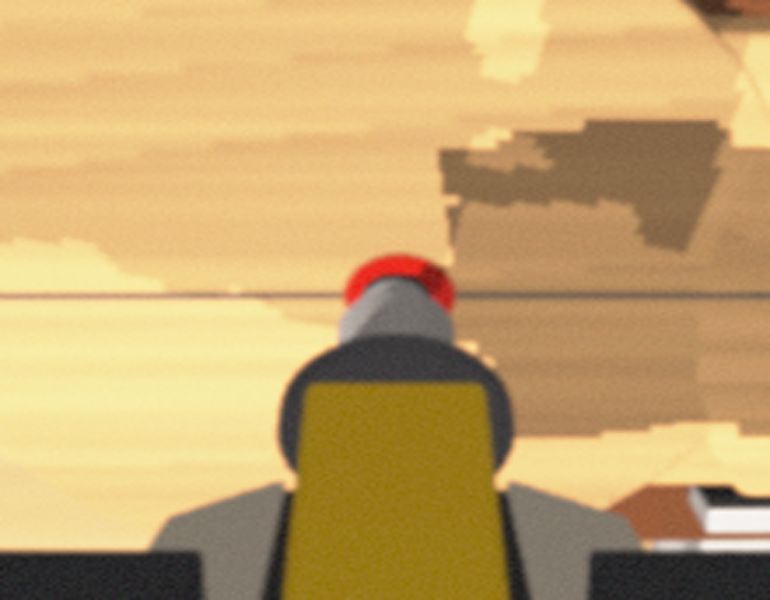

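The tip sits on the dot about 2 mm from its centre, the handle has not slipped, and it is pressing about 4.7 N with the tip about 5 mm in. Handing in.

```bash
python3 -c "
from cell import workorder
print(workorder.hand_in())"
```

```text
the job is handed in; nothing more can be done
None
```

The job is handed in, with no verdict returned. By my measurements, the knob has clicked over to about 1.17 rad and been let go. The gripped probe is tilted about 18° to match the plate's normal, its tip about 2 mm from the red dot's centre, pressing about 4.7 N and about 5 mm in, and I did not go near the gouges or the plane.

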